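# Find the unclipped caddy cap and press it home

### The job

One of the four round grey caps on the black caddy was never clipped down, though it looks like the rest. With your fingertips press the caps lightly near the rim, one after another, until you find and tip the one that rocks, then press that cap down in the middle until it is fully home and level. Do not press hard on the other caps, lift any cap, or disturb the bottle, tumbler and brush, and finish with your hand clear.

Things in the scene. Friction and masses are not known exactly. Their poses are not given: they have to be found in the camera images.
- cap_a: One of four like grey plastic push-on caps (all said of one holds for all; letters tell neither place nor which is unclipped): round, 68 mm diameter, flat top standing 16 to 20 mm above the caddy's deck, lower edge hidden in a sunk pot. Origin: centre of the top face; z: upward normal. All rest level; tops differ by up to 4 mm, clipped or not, so height tells nothing.
- cap_b: One of the four like caps, as cap_a. Whichever caps are clipped never tip: pressed anywhere, they sink level on a springy seal, about 1 mm for 8 N (2.7 mm at most), spring back, and are strained by more than 20 N.
- cap_c: One of the four like caps, as cap_a. Whichever cap is unclipped rocks in any direction about the centre of its top: 1 to 2 N pressed 20 mm off centre dips that side about 2.5 mm (0.13 rad) to a stop, and it stays tipped when let go.
- cap_d: One of the four like caps, as cap_a. Whichever cap is unclipped goes home when its middle is pressed with somewhat over 14 N (20 to 25 N is safe on it): it moves 5 mm straight down to a stop, levelling itself, and stays. Pressed off centre it needs more and may stay tipped until the other side is pressed.
- caddy: black plastic caddy lying on the shelf, fixed, 200 x 200 mm and 70 mm high to its flat deck, in which the four caps are set in a 2 by 2 array at 43 mm either side of its centre along its x and y. Origin: centre of its underside; x and y along its sides, z up.
- bottle: closed white plastic bottle, loose, standing, 68 mm in diameter, 165 mm high. Origin: centre of its underside. Bystander.
- tumbler: small glass tumbler with spare plastic hooks in it, loose, standing, 66 mm across the rim, 85 mm high (hooks to 93 mm). Origin: centre of its underside. Bystander.
- brush: hand brush with beech back, loose, lying bristles down, 295 mm long, 48 mm wide, 60 mm high. Origin: under the centre of its 160 mm bristle block; the handle runs to -x. Bystander.

How it is judged:
By the outcome, as a careful person would: the job done as asked, in the order asked, and still so for the second after the job is handed in, with the robot touching nothing.
It also fails if it takes over 58 s, if anything falls off the work surface, if the arm or the gripper's body presses on something with over 40 N, if the wrist force passes 120 N, or if a joint passes its speed limit or range.

### The arm

A 6-joint arm with a two-finger parallel gripper is mounted at the origin on the work surface. World frame = base frame: x ahead of the robot, y to its left, z up, the work surface at z = 0. Lengths are in m, angles in rad, forces in N, time in s.
With the tool pointing down it reaches from about 0.3 to 0.75 m from the base axis. Payload 8.5 kg.
Tool frame: the origin (TCP) lies between the finger pads; the fingertips stand 14 mm ahead of it and the grasp point (between the pads) lies 5 mm behind it; z points along the fingers, y is the direction in which the jaws open and shut (so a half turn about z gives the same grasp; the last joint's range is limited). The gripper opens to 88 mm and grips with 3 to 60 N. Pads are 18 mm wide; open, the fingers measure 123 mm over their backs; the gripper's body (75 mm by 187 mm) begins 45 mm behind the grasp point.
Start: joints at [-1.368, 0.381, 1.297, -0, 1.464, -0.215], TCP at [0.223, -0.503, 0.253] pointing down, gripper open.
Joint ranges: [-3.11, 3.11], [-0.89, 2.33], [0.22, 2.48], [-1.42, 4.56], [0.17, 2.85], [-2.88, 2.88]. Speed limits (rad/s): [2.39, 2.39, 3.14, 3.14, 3.14, 3.14].

### API

Orientations are given as a unit quaternion [w, x, y, z].
In Python, from station import status, optics, order gives the robot as it stands.
- The arm moves only by the tool play_rows, never from a script. Its argument "motion" is text: rows parted by semicolons, each of 7 numbers parted by spaces: the shift along the tool's x, y, z in cm, then the turn, a rotation vector about the tool's x, y, z in rad, then the opening, from 0 (shut) to 1 (fully open). A call has 1 to 5 rows; each row shifts and turns the commanded pose from where the row before left it, along the tool's axes as they then stand; what a row does not reach is not made up. A row lasts 1/8 s, in which the tool goes at most 62.5 mm and 10.7 degrees, less where a joint would pass 70% of its speed; a pose out of reach is approached as far as the arm can. A call is refused whole if a number of a shift passes 6.25 or a number of a turn 0.188, either way. A call with a gripper value outside its range is refused whole. The fingers move at their own pace and stop on an object; "newtons" is the grip in N (left out, the last holds). Time passes only in rows, so rows that do not move let the fingers close. It gives the time, the measured TCP pose, the force and the opening at its end, in the units of the state.
- status.get_state(): the state, without advancing time (a new reading comes with each control period).
- optics.camera(name): name is "side" or "top" or "wrist"; returns (picture, depth): 480x640x3 uint8, red, green, blue; 480x640 float32, m along the optical axis (not along the pixel's ray), 0 where there is no reading.
- optics.calibration(name): a dict with "fovy" (degrees; the focal length in pixels is half the picture's height over the tangent of half this angle, whatever the lens; pixels are square), "cx", "cy" (the principal point, pixels), "eye" and "orientation" of the camera in the world; the wrist camera has in their place "T_tool_cam" (4x4, takes a point from camera to tool coordinates, whose origin is the TCP and whose axes are the flange's). Camera axes: x right, y down, z forward; pixel columns grow to the right and rows downward; lengths in m; the calibration is good to about 2 mm. A picture is of the moment at which its call begins: read the wrist's pose just before it. calibration takes no time and is no camera call.
- order.close_job(): hands the job in, once; it reports no verdict.
The state is a dict: "time_s": time; "qpos": joint angles; "qd": joint speeds; "tau": joint torques, N m; "position": TCP position; "eef_rot": TCP orientation; "contact_force": force on the tool from outside, world axes, zero at the start; "wrist_torque": the same for the moment, N m; "gripper_width": finger opening in m.
Only numpy, scipy, OpenCV 4.12 (cv2) and the standard library are available. Lean on these libraries where they do the work, as an engineer would, in place of code of your own. Each camera call takes 0.05 s, during which the arm holds its last target.

## Working session

There is one attempt and no reset: what is moved stays moved. The work goes in short steps, Python scripts to look and compute and a tool call to move; the robot and the scene stay as the last step left them, time stands still between calls to the robot, and variables do not carry over. Pictures are saved under pics/ and viewed, and the job is handed in when it is done.

Besides the shell and the picture viewer there is one more tool, called after "Emit:" as name(argument=value, ...) on one line, values as JSON. play_rows: Moves the arm, as the interface text tells. Its arguments: {"type":"object","properties":{"motion":{"type":"string"},"newtons":{"type":"number"}},"required":["motion"]}

```bash
mkdir -p pics; ls; python3 - <<'E'
from station import status, optics, order
import cv2,json
print(status.get_state())
for n in ("top","side"):
    p,d=optics.camera(n); cv2.imwrite(f"pics/{n}0.png",p[:,:,::-1]); print(n,optics.calibration(n))
print(optics.calibration("wrist"))
E
```

```text
pics
{'time_s': 0.0, 'qpos': array([-1.36826944e+00,  3.81185738e-01,  1.29826195e+00,  1.10682027e-05,
        1.46360497e+00, -2.15242382e-01]), 'qd': array([ 0.00093668,  0.00026666,  0.00027304,  0.0003798 , -0.0017554 ,
        0.00103686]), 'tau': array([ 6.54612613e-04, -4.37928486e+01, -2.24559027e+01,  7.13867485e-02,
        3.52493359e-02, -1.10714914e-04]), 'position': array([ 0.22312209, -0.50241912,  0.25214287]), 'eef_rot': array([-7.29954527e-04,  9.78262678e-01,  2.07368271e-01,  1.01429445e-05]), 'contact_force': array([0.5593123 , 0.14663689, 0.50171548]), 'wrist_torque': array([-0.02889027, -0.02787511, -0.02980593]), 'gripper_width': 0.08811255930565443}
top {'fovy': 45.8735754032312, 'cx': 324.03231386052107, 'cy': 240.43971086583588, 'eye': array([ 0.49994707, -0.00444999,  1.17950756]), 'orientation': array([-0.04297012,  0.71007563, -0.70210974,  0.03143372])}
side {'fovy': 55.56043294524114, 'cx': 319.29619197128073, 'cy': 238.52893184464008, 'eye': array([0.50545903, 0.68691665, 0.85082724]), 'orientation': array([ 0.01620788, -0.06657038,  0.93108478, -0.35831107])}
{'fovy': 70.71574609955901, 'cx': 317.1855610344206, 'cy': 240.57644874774297, 'T_tool_cam': array([[ 3.32988105e-04, -9.63985169e-01, -2.65955793e-01,
         6.92316823e-02],
       [ 9.99999857e-01,  4.32285119e-04, -3.14820690e-04,
         3.16039884e-04],
       [ 4.18451207e-04, -2.65955650e-01,  9.63985175e-01,
        -1.31771507e-01],
       [ 0.00000000e+00,  0.00000000e+00,  0.00000000e+00,
         1.00000000e+00]])}
```

View pics/top0.png

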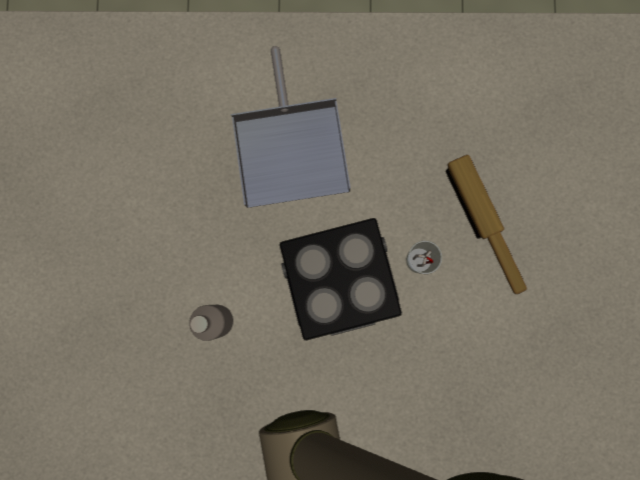

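View pics/side0.png

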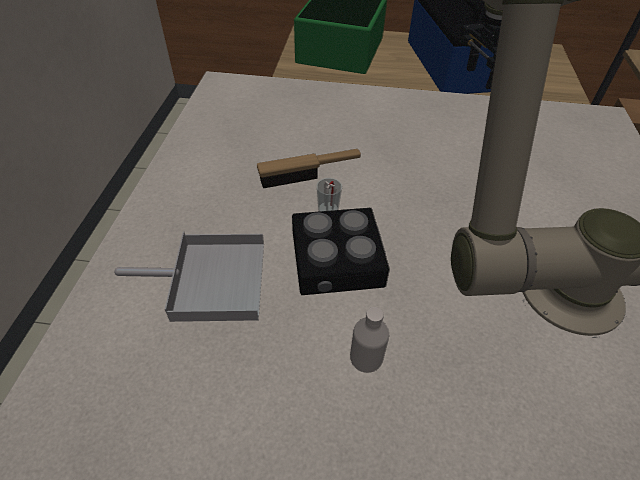

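Top view: the caps are at about (313,262), (356,251), (324,305) and (367,293). The bottle is at (210,322), the tumbler at (423,258), and the brush is to the right. Next I measure the caps.

```bash
cat > h.py <<'E'
import numpy as np,cv2
from scipy.spatial.transform import Rotation as R
from station import status, optics, order
def q2R(q): return R.from_quat([q[1],q[2],q[3],q[0]]).as_matrix()
def cam(n,st=None):
    c=optics.calibration(n); f=240/np.tan(np.radians(c["fovy"]/2))
    if n=="wrist":
        T=np.eye(4);T[:3,:3]=q2R(st["eef_rot"]);T[:3,3]=st["position"]; T=T@c["T_tool_cam"]
        return f,c["cx"],c["cy"],T[:3,3],T[:3,:3]
    return f,c["cx"],c["cy"],c["eye"],q2R(c["orientation"])
def ray(C,u,v,z):
    f,cx,cy,e,M=C; d=M@np.array([(u-cx)/f,(v-cy)/f,1]); return e+d*(z-e[2])/d[2]
def pts(C,dep):
    f,cx,cy,e,M=C; v,u=np.mgrid[:480,:640]
    P=np.stack([(u-cx)/f*dep,(v-cy)/f*dep,dep],-1); return P@M.T+e
E
python3 - <<'E'
from h import *
p,d=optics.camera("top"); C=cam("top"); P=pts(C,d)
g=cv2.cvtColor(p,cv2.COLOR_RGB2GRAY)
roi=np.zeros_like(g); 
blk=((g<50)).astype(np.uint8); blk[:210]=0;blk[345:]=0;blk[:,:275]=0;blk[:,405:]=0
cs,_=cv2.findContours(blk,cv2.RETR_EXTERNAL,cv2.CHAIN_APPROX_SIMPLE)
c=max(cs,key=cv2.contourArea); print("blk",cv2.minAreaRect(c))
box=cv2.boxPoints(cv2.minAreaRect(c)); print([ray(C,*b,.07).round(4) for b in box])
m=np.zeros_like(g); cv2.drawContours(m,[c],-1,1,-1); m=cv2.erode(m,np.ones((7,7)))
w=((g>65)&(m>0)).astype(np.uint8)
cs,_=cv2.findContours(w,cv2.RETR_EXTERNAL,cv2.CHAIN_APPROX_SIMPLE)
for c in cs:
    if cv2.contourArea(c)<200: continue
    (u,v),ax,_=cv2.fitEllipse(c); q=P[int(v)-5:int(v)+6,int(u)-5:int(u)+6].reshape(-1,3); z=np.median(q[:,2])
    print(u,v,ax,ray(C,u,v,z).round(4))
# bottle, tumbler
for u,v,z in((200,324,.165),(423,258,.09)): print(ray(C,u,v,z).round(3),P[v,u].round(3))
print("deck",P[278,340],P[230,370])
E
```

```text
blk ((339.6163330078125, 278.8772277832031), (101.81891632080078, 104.29268646240234), 75.46554565429688)
[array([0.6117, 0.1082, 0.07  ]), array([ 0.6657, -0.0902,  0.07  ]), array([ 0.4734, -0.14  ,  0.07  ]), array([0.4208, 0.0548, 0.07  ])]
323.84942626953125 305.12860107421875 (33.09648132324219, 33.49349594116211) [0.4908 0.0129 0.0887]
367.2178039550781 293.8272399902344 (33.15937042236328, 33.52968978881836) [ 0.5133 -0.07    0.0859]
312.728759765625 261.6553955078125 (32.627281188964844, 32.95746994018555) [0.5738 0.0354 0.0887]
355.7964172363281 250.50595092773438 (32.72974395751953, 32.939571380615234) [ 0.5963 -0.0475  0.0881]
[0.455 0.231 0.165] [0.455 0.232 0.164]
[ 0.583 -0.176  0.09 ] [ 0.589 -0.19   0.006]
deck [ 0.54371189 -0.01770539  0.0686192 ] [ 0.63910997 -0.07607731  0.06671927]
```

Emit:
play_rows(motion="2.5 -1.5 0 0 0 0 0; 4.9 -3.1 0 0 0 0 0; 4.9 -3.1 0 0 0 0 0; 4.9 -3.1 0 0 0 0 0; 4.9 -3.1 0 0 0 0 0", newtons=15)

```text
time_s: 0.78
position: [0.3694, -0.2843, 0.2527]
eef_rot: [-0.0, 0.978, 0.207, 0.0]
contact_force: [0.3, 0.5, -0.2]
gripper_width: 0.0403
```

Emit:
play_rows(motion="4.9 -3.1 0 0 0 0 0; 4.9 -3.1 0 0 0 0 0; 4.9 -3.1 0 0 0 0 0; 4.9 -3.1 0 0 0 0 0; 4.9 -3.1 0 0 0 0 0")

```text
time_s: 1.4
position: [0.5306, -0.0431, 0.2526]
eef_rot: [0.0, 0.978, 0.207, -0.0]
contact_force: [0.0, -1.4, -0.6]
gripper_width: 0.0002
```

Emit:
play_rows(motion="2.4 -1.5 0 0 0 0 0; 0 0 0 0 0 0.15 0; 0 0 0 0 0 0 0; 0 0 0 0 0 0 0")

```text
time_s: 1.9
position: [0.5455, -0.0217, 0.2527]
eef_rot: [-0.0, 0.991, 0.135, -0.0]
contact_force: [-0.7, 0.1, -0.9]
gripper_width: 0.0006
```

```bash
python3 - <<'E'
from h import *
s=status.get_state(); p,d=optics.camera("wrist"); C=cam("wrist",s); P=pts(C,d); print(s)
cv2.imwrite("pics/w1.png",p[:,:,::-1]); np.savez("w1.npz",p=p,d=d,P=P)
E
```

```text
{'time_s': 1.9, 'qpos': array([-2.56715193e-01,  3.73528706e-01,  1.30875189e+00, -5.09105446e-06,
        1.45953618e+00,  1.04405704e+00]), 'qd': array([-0.00411767, -0.00142659, -0.00153633,  0.0017447 , -0.00034332,
        0.00876451]), 'tau': array([ 2.99444469e-01, -4.33141530e+01, -2.25115621e+01,  5.93258324e-02,
       -5.81567944e-02,  1.90963486e-02]), 'position': array([ 0.5454631 , -0.02170827,  0.25270225]), 'eef_rot': array([-4.04447736e-05,  9.90899665e-01,  1.34602528e-01, -1.04537472e-04]), 'contact_force': array([-0.67148308,  0.09759608, -0.88310764]), 'wrist_torque': array([-0.00438818, -0.00688802, -0.04061666]), 'gripper_width': 0.0006329736326916196}
```

View pics/w1.png

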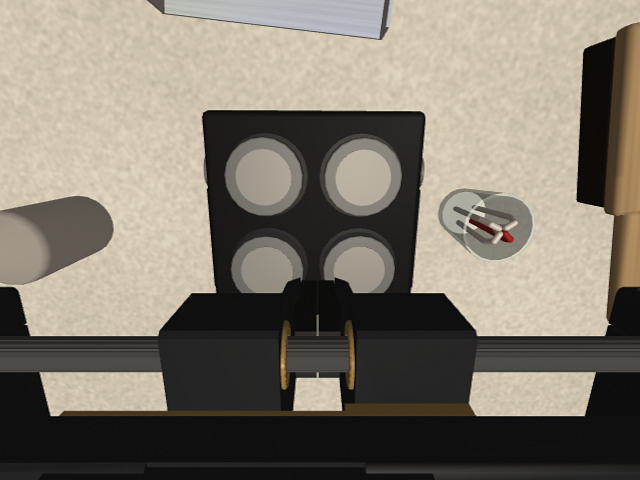

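The wrist view shows caps at (263,175), (362,175), (268,270) and (360,270). The shut fingertips hang at about (318,290). I measure cap positions from this view and compare.

```bash
python3 - <<'E'
from h import *
s=status.get_state(); C=cam("wrist",s)
z=np.load("w1.npz");p,P,d=z["p"],z["P"],z["d"]
g=cv2.cvtColor(p,cv2.COLOR_RGB2GRAY)
for (u0,v0) in((263,175),(362,175),(268,262),(360,262)):
    w=(g>75).astype(np.uint8); w[:120]=0;w[290:]=0;w[:,:218]=0;w[:,412:]=0
    n,l=cv2.connectedComponents(w); m=(l==l[v0,u0]).astype(np.uint8)
    c=max(cv2.findContours(m,0,2)[0],key=cv2.contourArea)
    e=cv2.fitEllipse(c); q=P[v0-8:v0+8,u0-8:u0+8,2]
    q3=P[m>0]; zz=np.median(q)
    print([np.round(x,1) for x in e[0]+e[1]],"z",zz.round(4),"ray",ray(C,e[0][0],e[0][1],zz).round(4))
print(P[125,313],P[215,313])
# fingertip points
f=P[283:300,290:350]; print("tips",d[285,300],d[285,340],P[285,300],P[285,340])
t=(P[...,2]>.2)&(P[...,2]<.3); 
print("tip zmin",[ (P[v,302].round(4), P[v,335].round(4)) for v in (282,286,292)])
E
```

```text
[np.float64(263.3), np.float64(176.1), np.float64(75.0), np.float64(78.6)] z 0.0895 ray [0.5768 0.035  0.0895]
[np.float64(362.7), np.float64(176.5), np.float64(75.1), np.float64(78.1)] z 0.0885 ray [ 0.5992 -0.0477  0.0885]
[np.float64(265.2), np.float64(265.4), np.float64(56.2), np.float64(70.9)] z 0.0893 ray [0.4979 0.0149 0.0893]
[np.float64(361.1), np.float64(263.5), np.float64(52.5), np.float64(70.6)] z 0.0861 ray [ 0.5224 -0.0707  0.0861]
[0.62931654 0.00530746 0.07167   ] [ 0.55184242 -0.01588     0.07095693]
tips 0.15049882 0.14748302 [ 0.55326809 -0.01176103  0.2446593 ] [ 0.55910925 -0.02840182  0.24744911]
tip zmin [(array([ 0.5533, -0.0125,  0.2407]), array([ 0.5583, -0.0266,  0.2433])), (array([ 0.5534, -0.0127,  0.2455]), array([ 0.5574, -0.0267,  0.2458])), (array([ 0.5535, -0.0129,  0.252 ]), array([ 0.5571, -0.0265,  0.2518]))]
```

Emit:
play_rows(motion="-3.2 -2.4 3 0 0 0 0; -3.1 -2.4 3 0 0 0 0; 0 0 5 0 0 0 0; 0 0 3 0 0 0 0; 0 0 0 0 0 0 0")

```text
time_s: 2.58
position: [0.4713, 0.008, 0.1116]
eef_rot: [-0.001, 0.991, 0.134, -0.002]
contact_force: [0.1, 0.3, -0.3]
gripper_width: 0.0004
```

Emit:
play_rows(motion="0 0 0.2 0 0 0 0; 0 0 0 0 0 0 0; 0 0 0 0 0 0 0")

```text
time_s: 2.95
position: [0.4725, 0.0081, 0.1115]
eef_rot: [0.0, 0.991, 0.134, 0.001]
contact_force: [-0.3, -0.5, -0.7]
gripper_width: 0.0005
```

Emit:
play_rows(motion="0 0 0.2 0 0 0 0; 0 0 0 0 0 0 0; 0 0 0.1 0 0 0 0; 0 0 0 0 0 0 0")

```text
time_s: 3.45
position: [0.4721, 0.0082, 0.1077]
eef_rot: [-0.0, 0.991, 0.133, -0.0]
contact_force: [0.3, -0.6, -0.4]
gripper_width: 0.0006
```

Emit:
play_rows(motion="0 0 0.1 0 0 0 0; 0 0 0 0 0 0 0")

```text
time_s: 3.7
position: [0.4721, 0.0082, 0.1067]
eef_rot: [-0.0, 0.991, 0.134, -0.0]
contact_force: [-0.4, -0.9, 0.3]
gripper_width: 0.0001
```

Emit:
play_rows(motion="0 0 0.1 0 0 0 0; 0 0 0 0 0 0 0")

```text
time_s: 3.95
position: [0.4722, 0.0082, 0.1057]
eef_rot: [-0.0, 0.991, 0.134, -0.0]
contact_force: [-0.5, -0.4, -0.2]
gripper_width: 0.0003
```

Emit:
play_rows(motion="0 0 0.05 0 0 0 0; 0 0 0 0 0 0 0")

```text
time_s: 4.2
position: [0.4722, 0.0082, 0.1052]
eef_rot: [-0.0, 0.991, 0.134, -0.0]
contact_force: [-0.6, -0.6, -0.7]
gripper_width: 0.0006
```

Emit:
play_rows(motion="0 0 0.1 0 0 0 0; 0 0 0 0 0 0 0")

```text
time_s: 4.45
position: [0.4721, 0.0082, 0.1042]
eef_rot: [-0.0, 0.991, 0.134, -0.0]
contact_force: [-0.5, -0.7, 0.3]
gripper_width: 0.0005
```

Emit:
play_rows(motion="0 0 0.05 0 0 0 0; 0 0 0 0 0 0 0")

```text
time_s: 4.7
position: [0.4722, 0.0082, 0.1037]
eef_rot: [-0.0, 0.991, 0.134, -0.0]
contact_force: [0.8, -0.6, -1.1]
gripper_width: 0.0004
```

Emit:
play_rows(motion="0 0 0.05 0 0 0 0; 0 0 0 0 0 0 0")

```text
time_s: 4.95
position: [0.4722, 0.0082, 0.1033]
eef_rot: [0.0, 0.991, 0.133, 0.0]
contact_force: [-0.5, 0.1, 1.6]
gripper_width: 0.0005
```

Emit:
play_rows(motion="0 0 0.04 0 0 0 0; 0 0 0 0 0 0 0")

```text
time_s: 5.2
position: [0.4722, 0.0082, 0.103]
eef_rot: [0.0, 0.991, 0.134, 0.0]
contact_force: [-0.7, -0.3, 4.6]
gripper_width: 0.0
```

Cap P1 takes 4.6 N over about 0.4 mm, so it is stiff and clipped. On to the next cap, +86 mm along tool x.

Emit:
play_rows(motion="0 0 -1.0 0 0 0 0; 4.3 0 0 0 0 0 0; 4.3 0 0 0 0 0 0; 0 0 0.7 0 0 0 0; 0 0 0 0 0 0 0")

```text
time_s: 5.82
position: [0.554, 0.031, 0.1053]
eef_rot: [-0.0, 0.991, 0.134, -0.001]
contact_force: [-0.5, -0.8, -1.0]
gripper_width: 0.0006
```

Emit:
play_rows(motion="0 0 0.1 0 0 0 0; 0 0 0 0 0 0 0")

```text
time_s: 6.08
position: [0.5546, 0.0307, 0.1051]
eef_rot: [-0.0, 0.991, 0.133, -0.0]
contact_force: [0.3, 0.2, -0.6]
gripper_width: 0.0008
```

Emit:
play_rows(motion="0 0 0.1 0 0 0 0; 0 0 0 0 0 0 0")

```text
time_s: 6.32
position: [0.555, 0.0309, 0.1039]
eef_rot: [-0.0, 0.991, 0.133, -0.0]
contact_force: [0.1, -0.1, 0.4]
gripper_width: 0.0005
```

Emit:
play_rows(motion="0 0 0.05 0 0 0 0; 0 0 0 0 0 0 0")

```text
time_s: 6.58
position: [0.5551, 0.0309, 0.1034]
eef_rot: [0.0, 0.991, 0.133, -0.0]
contact_force: [-0.5, -0.3, 1.6]
gripper_width: 0.0005
```

Emit:
play_rows(motion="0 0 0.04 0 0 0 0; 0 0 0 0 0 0 0")

```text
time_s: 6.82
position: [0.5551, 0.0309, 0.1032]
eef_rot: [0.0, 0.991, 0.134, 0.0]
contact_force: [-1.7, -0.7, 4.6]
gripper_width: 0.0002
```

P3 is stiff too, with 4.6 N. Next is P4, +86 mm along tool y.

Emit:
play_rows(motion="0 0 -1.0 0 0 0 0; 0 4.3 0 0 0 0 0; 0 4.3 0 0 0 0 0; 0 0 0.7 0 0 0 0; 0 0 0 0 0 0 0")

```text
time_s: 7.45
position: [0.5774, -0.0515, 0.1055]
eef_rot: [-0.0, 0.991, 0.133, -0.001]
contact_force: [-0.1, -0.2, 0.7]
gripper_width: 0.0008
```

Emit:
play_rows(motion="0 0 0.1 0 0 0 0; 0 0 0 0 0 0 0")

```text
time_s: 7.7
position: [0.5778, -0.0511, 0.1051]
eef_rot: [-0.0, 0.991, 0.134, 0.0]
contact_force: [0.2, 0.1, 0.7]
gripper_width: 0.0006
```

Emit:
play_rows(motion="0 0 0.1 0 0 0 0; 0 0 0 0 0 0 0")

```text
time_s: 7.95
position: [0.5778, -0.0518, 0.1039]
eef_rot: [-0.0, 0.991, 0.134, -0.0]
contact_force: [-0.3, -0.2, 0.4]
gripper_width: 0.0004
```

Emit:
play_rows(motion="0 0 0.05 0 0 0 0; 0 0 0 0 0 0 0")

```text
time_s: 8.2
position: [0.5779, -0.052, 0.1034]
eef_rot: [-0.0, 0.991, 0.133, -0.0]
contact_force: [0.5, -0.3, 0.2]
gripper_width: 0.0009
```

Emit:
play_rows(motion="0 0 0.04 0 0 0 0; 0 0 0 0 0 0 0")

```text
time_s: 8.45
position: [0.5779, -0.052, 0.103]
eef_rot: [-0.0, 0.991, 0.133, -0.0]
contact_force: [0.2, -1.0, -0.4]
gripper_width: 0.0006
```

Emit:
play_rows(motion="0 0 0.05 0 0 0 0; 0 0 0 0 0 0 0")

```text
time_s: 8.7
position: [0.5779, -0.052, 0.1027]
eef_rot: [0.0, 0.991, 0.133, 0.0]
contact_force: [-0.4, 0.3, 0.9]
gripper_width: 0.0005
```

Emit:
play_rows(motion="0 0 0.04 0 0 0 0; 0 0 0 0 0 0 0")

```text
time_s: 8.95
position: [0.5779, -0.052, 0.1024]
eef_rot: [0.0, 0.991, 0.134, 0.0]
contact_force: [-1.9, -0.6, 2.1]
gripper_width: 0.0004
```

Emit:
play_rows(motion="0 0 0.04 0 0 0 0; 0 0 0 0 0 0 0")

```text
time_s: 9.2
position: [0.5779, -0.052, 0.1021]
eef_rot: [0.0, 0.991, 0.134, 0.0]
contact_force: [-1.4, 0.3, 6.9]
gripper_width: 0.0005
```

P4 is stiff, with 6.9 N. P2 is left, −86 mm along tool x and about 2.5 mm lower.

Emit:
play_rows(motion="0 0 -1.1 0 0 0 0; -4.3 0 0 0 0 0 0; -4.3 0 0 0 0 0 0; 0 0 0.9 0 0 0 0; 0 0 0 0 0 0 0")

```text
time_s: 9.82
position: [0.4955, -0.0748, 0.1036]
eef_rot: [-0.0, 0.991, 0.133, 0.0]
contact_force: [1.3, 0.0, -0.1]
gripper_width: 0.0005
```

Emit:
play_rows(motion="0 0 0.1 0 0 0 0; 0 0 0 0 0 0 0")

```text
time_s: 10.07
position: [0.4955, -0.0746, 0.1027]
eef_rot: [0.0, 0.991, 0.134, 0.0]
contact_force: [0.1, 0.9, 0.8]
gripper_width: 0.0004
```

Emit:
play_rows(motion="0 0 0.1 0 0 0 0; 0 0 0 0 0 0 0")

```text
time_s: 10.32
position: [0.495, -0.0747, 0.1017]
eef_rot: [-0.0, 0.991, 0.134, -0.0]
contact_force: [-0.9, 1.0, -0.4]
gripper_width: 0.0004
```

Emit:
play_rows(motion="0 0 0.05 0 0 0 0; 0 0 0 0 0 0 0")

```text
time_s: 10.58
position: [0.4949, -0.0747, 0.1012]
eef_rot: [-0.0, 0.991, 0.134, -0.0]
contact_force: [-0.4, 0.1, -0.8]
gripper_width: 0.0001
```

Emit:
play_rows(motion="0 0 0.05 0 0 0 0; 0 0 0 0 0 0 0")

```text
time_s: 10.82
position: [0.4949, -0.0747, 0.1007]
eef_rot: [-0.0, 0.991, 0.134, -0.0]
contact_force: [0.2, 0.1, 0.2]
gripper_width: 0.0005
```

Emit:
play_rows(motion="0 0 0.05 0 0 0 0; 0 0 0 0 0 0 0")

```text
time_s: 11.08
position: [0.495, -0.0748, 0.1003]
eef_rot: [0.0, 0.991, 0.134, 0.0]
contact_force: [-0.7, 0.4, 0.9]
gripper_width: 0.0004
```

Emit:
play_rows(motion="0 0 0.05 0 0 0 0; 0 0 0 0 0 0 0")

```text
time_s: 11.32
position: [0.495, -0.0748, 0.0998]
eef_rot: [0.0, 0.991, 0.133, 0.0]
contact_force: [0.2, 0.1, 0.2]
gripper_width: 0.0004
```

Emit:
play_rows(motion="0 0 0.04 0 0 0 0; 0 0 0 0 0 0 0")

```text
time_s: 11.58
position: [0.495, -0.0747, 0.0994]
eef_rot: [0.0, 0.991, 0.134, 0.0]
contact_force: [0.7, -0.5, 0.4]
gripper_width: 0.0001
```

Emit:
play_rows(motion="0 0 0.04 0 0 0 0; 0 0 0 0 0 0 0")

```text
time_s: 11.82
position: [0.495, -0.0748, 0.099]
eef_rot: [0.0, 0.991, 0.133, 0.0]
contact_force: [0.4, 0.6, 3.3]
gripper_width: 0.0004
```

Emit:
play_rows(motion="0 0 0.04 0 0 0 0; 0 0 0 0 0 0 0")

```text
time_s: 12.08
position: [0.4951, -0.0748, 0.0989]
eef_rot: [0.0, 0.991, 0.133, 0.0]
contact_force: [-0.1, 0.5, 4.9]
gripper_width: 0.0006
```

Emit:
play_rows(motion="0 0 0.04 0 0 0 0; 0 0 0 0 0 0 0")

```text
time_s: 12.32
position: [0.4951, -0.0748, 0.0987]
eef_rot: [0.0, 0.991, 0.134, 0.0]
contact_force: [-1.3, 0.2, 7.2]
gripper_width: 0.0005
```

Emit:
play_rows(motion="0 0 0.04 0 0 0 0; 0 0 0 0 0 0 0")

```text
time_s: 12.58
position: [0.4952, -0.0748, 0.0986]
eef_rot: [0.0, 0.991, 0.134, 0.001]
contact_force: [-2.3, 1.8, 12.0]
gripper_width: 0.0007
```

Contact was expected at z≈0.1004. Below that it gave about 1.3 mm at almost no force, then met a hard stop, which fits rocking. I back off and look.

Emit:
play_rows(motion="0 0 -1.5 0 0 0 0; 0 0 -5 0 0 0 0; -3 0 -5 0 0 0 0; -3 0 0 0 0 0 0; 0 0 0 0 0 0 0")

```text
time_s: 13.2
position: [0.4359, -0.0907, 0.213]
eef_rot: [0.0, 0.991, 0.133, -0.0]
contact_force: [0.5, -0.3, 0.3]
gripper_width: 0.0006
```

```bash
cat > look.py <<'E'
from h import *
import sys
n=sys.argv[1]
s=status.get_state(); p,d=optics.camera("wrist"); C=cam("wrist",s); P=pts(C,d); print(s["position"],s["time_s"])
cv2.imwrite(f"pics/{n}.png",p[:,:,::-1]); np.savez(n+".npz",p=p,d=d,P=P)
M=C[4]; f=C[0]
for k,(x,y) in dict(P1=(.492,.013),P2=(.5145,-.0705),P3=(.5755,.035),P4=(.598,-.0477)).items():
    Q=P[(np.hypot(P[...,0]-x,P[...,1]-y)<.025)&(P[...,2]>.075)&(P[...,2]<.1)]
    if len(Q)<50: print(k,"hidden",len(Q)); continue
    A=np.c_[Q[:,0]-x,Q[:,1]-y,np.ones(len(Q))]; r=np.linalg.lstsq(A,Q[:,2],rcond=None)[0]
    print(k,len(Q),"slope",r[:2].round(3),"z",r[2].round(4),"range",(Q.min(0)-[x,y,0]).round(3),(Q.max(0)-[x,y,0]).round(3))
E
python3 look.py w2
```

```text
[ 0.43587268 -0.09069915  0.21300705] 13.2
P1 3972 slope [0.002 0.   ] z 0.0893 range [-0.025 -0.025  0.087] [0.025 0.025 0.092]
P2 3900 slope [0.129 0.033] z 0.0861 range [-0.025 -0.025  0.08 ] [0.025 0.025 0.091]
P3 1871 slope [0.002 0.   ] z 0.0895 range [-0.025 -0.025  0.087] [0.001 0.021 0.092]
P4 1902 slope [-0.002 -0.002] z 0.0886 range [-0.025 -0.025  0.086] [0.002 0.022 0.091]
```

View pics/w2.png

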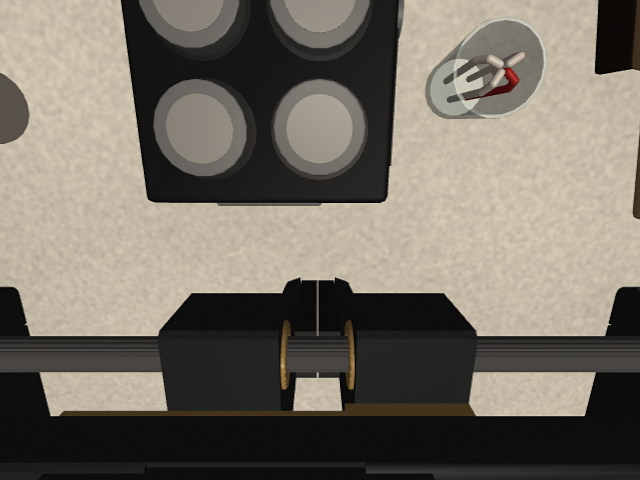

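P2, at pixel (319,128), is tipped 0.133 rad and the other three are level. I refine its centre.

```bash
python3 - <<'E'
from h import *
z=np.load("w2.npz");p,P=z["p"],z["P"]; s=status.get_state(); C=cam("wrist",s)
g=cv2.cvtColor(p,cv2.COLOR_RGB2GRAY)
for nm,x0,x1,(u,v) in(("P2",262,376,(319,128)),("P1",145,262,(200,128))):
  for th in (75,90,110,125,140,150):
    w=(g>th).astype(np.uint8); w[:72]=0;w[190:]=0;w[:,:x0]=0;w[:,x1:]=0
    n,l=cv2.connectedComponents(w); m=(l==l[v,u]).astype(np.uint8)
    e=cv2.fitEllipse(max(cv2.findContours(m,0,1)[0],key=cv2.contourArea))
    print(nm,th,np.round(e[0]+e[1],1),ray(C,*e[0],.0863 if nm=="P2" else .0893).round(4))
E
```

```text
P2 75 [319.1 126.7  90.4  95. ] [ 0.5178 -0.07    0.0863]
P2 90 [319.2 126.7  89.6  94.4] [ 0.5178 -0.0701  0.0863]
P2 110 [320.8 124.1  83.1  91.4] [ 0.5199 -0.0707  0.0863]
P2 125 [321.3 124.3  64.7  80.3] [ 0.5198 -0.0711  0.0863]
P2 140 [319.2 128.   64.7  68.2] [ 0.517  -0.0703  0.0863]
P2 150 [321.4 124.1  55.   68.9] [ 0.52   -0.0711  0.0863]
P1 75 [199.8 127.2  88.8  98.6] [0.4948 0.0123 0.0893]
P1 90 [199.8 127.3  88.3  98.2] [0.4947 0.0123 0.0893]
P1 110 [205.7 128.4  70.1  81.7] [0.4951 0.0081 0.0893]
P1 125 [199.4 128.1  63.6  70.5] [0.4941 0.0125 0.0893]
P1 140 [319.5 239.5 557.4 771.1] [ 0.437  -0.0926  0.0893]
P1 150 [319.5 239.5 557.4 771.1] [ 0.437  -0.0926  0.0893]
```

Emit:
play_rows(motion="4.1 0.05 3 0 0 0 0; 4.1 0.05 3 0 0 0 0; 0 0 3 0 0 0 0; 0 0 1.4 0 0 0 0; 0 0 0 0 0 0 0")

```text
time_s: 13.88
position: [0.5163, -0.0697, 0.108]
eef_rot: [-0.0, 0.991, 0.133, -0.001]
contact_force: [0.8, 0.0, 0.7]
gripper_width: 0.0007
```

Emit:
play_rows(motion="0 0 0 0 0 0 0; 0 0 0 0 0 0 0")

```text
time_s: 14.12
position: [0.5167, -0.0701, 0.1098]
eef_rot: [0.0, 0.991, 0.133, 0.001]
contact_force: [0.3, -0.5, 0.6]
gripper_width: 0.0004
```

Emit:
play_rows(motion="-0.1 0 0.3 0 0 0 0; 0 0 0.2 0 0 0 0; 0 0 0.2 0 0 0 0; 0 0 0.1 0 0 0 0; 0 0 0 0 0 0 0")

```text
time_s: 14.75
position: [0.5155, -0.0702, 0.1007]
eef_rot: [-0.0, 0.991, 0.134, 0.0]
contact_force: [0.4, -0.1, 0.2]
gripper_width: 0.0006
```

Emit:
play_rows(motion="0 0 0.05 0 0 0 0; 0 0 0.05 0 0 0 0; 0 0 0 0 0 0 0")

```text
time_s: 15.12
position: [0.5155, -0.0702, 0.1003]
eef_rot: [0.0, 0.991, 0.134, 0.0]
contact_force: [-1.3, 0.6, 6.7]
gripper_width: 0.0004
```

Emit:
play_rows(motion="0 0 0.04 0 0 0 0; 0 0 0 0 0 0 0")

```text
time_s: 15.38
position: [0.5156, -0.0701, 0.1003]
eef_rot: [0.0, 0.991, 0.134, 0.0]
contact_force: [-1.9, 2.0, 10.4]
gripper_width: 0.0001
```

Emit:
play_rows(motion="0 0 0.04 0 0 0 0; 0 0 0 0 0 0 0")

```text
time_s: 15.62
position: [0.5156, -0.0702, 0.1001]
eef_rot: [0.0, 0.991, 0.134, 0.001]
contact_force: [-4.0, 0.6, 12.4]
gripper_width: 0.0006
```

Emit:
play_rows(motion="0 0 0.04 0 0 0 0; 0 0 0 0 0 0 0")

```text
time_s: 15.88
position: [0.5156, -0.0702, 0.0997]
eef_rot: [0.0, 0.991, 0.134, 0.001]
contact_force: [-2.8, 1.2, 12.8]
gripper_width: 0.0005
```

Emit:
play_rows(motion="0 0 0.04 0 0 0 0; 0 0 0 0 0 0 0")

```text
time_s: 16.12
position: [0.5156, -0.0702, 0.0993]
eef_rot: [0.0, 0.991, 0.134, 0.001]
contact_force: [-4.0, 0.8, 13.0]
gripper_width: 0.0007
```

Emit:
play_rows(motion="0 0 0.1 0 0 0 0; 0 0 0 0 0 0 0")

```text
time_s: 16.38
position: [0.5156, -0.0702, 0.0983]
eef_rot: [0.0, 0.991, 0.134, 0.001]
contact_force: [-2.8, 1.2, 11.8]
gripper_width: 0.0007
```

Moving at about 13 N. It should stop near z≈0.095.

Emit:
play_rows(motion="0 0 0.1 0 0 0 0; 0 0 0.1 0 0 0 0; 0 0 0 0 0 0 0")

```text
time_s: 16.75
position: [0.5156, -0.0702, 0.0962]
eef_rot: [0.0, 0.991, 0.134, 0.0]
contact_force: [-3.2, 1.4, 12.4]
gripper_width: 0.0002
```

Emit:
play_rows(motion="0 0 0.06 0 0 0 0; 0 0 0 0 0 0 0")

```text
time_s: 17.0
position: [0.5156, -0.0702, 0.0957]
eef_rot: [0.0, 0.991, 0.134, 0.001]
contact_force: [-3.4, 1.5, 12.4]
gripper_width: 0.0004
```

Emit:
play_rows(motion="0 0 0.04 0 0 0 0; 0 0 0 0 0 0 0")

```text
time_s: 17.25
position: [0.5156, -0.0702, 0.0954]
eef_rot: [0.0, 0.991, 0.134, 0.001]
contact_force: [-3.4, 0.9, 13.6]
gripper_width: 0.0004
```

Emit:
play_rows(motion="0 0 0.04 0 0 0 0; 0 0 0 0 0 0 0")

```text
time_s: 17.5
position: [0.5156, -0.0702, 0.0953]
eef_rot: [0.0, 0.991, 0.134, 0.001]
contact_force: [-5.3, 0.9, 17.7]
gripper_width: 0.0006
```

Stop reached. A little more, to about 21 N.

Emit:
play_rows(motion="0 0 0.04 0 0 0 0; 0 0 0 0 0 0 0; 0 0 0 0 0 0 0")

```text
time_s: 17.88
position: [0.5156, -0.0702, 0.0953]
eef_rot: [0.001, 0.991, 0.134, 0.001]
contact_force: [-4.9, 1.5, 20.5]
gripper_width: 0.0004
```

Emit:
play_rows(motion="0 0 -1.5 0 0 0 0; 0 0 -5 0 0 0 0; -3 0 -5 0 0 0 0; -4 0 0 0 0 0 0; 0 0 0 0 0 0 0")

```text
time_s: 18.5
position: [0.4464, -0.0888, 0.2088]
eef_rot: [0.0, 0.991, 0.133, 0.0]
contact_force: [-0.1, 0.1, 0.3]
gripper_width: 0.0007
```

```bash
python3 look.py w3
```

```text
[ 0.4463514  -0.08881904  0.20884531] 18.5
P1 3962 slope [ 0.003 -0.002] z 0.0893 range [-0.025 -0.025  0.086] [0.025 0.025 0.092]
P2 3724 slope [ 0.002 -0.002] z 0.0814 range [-0.025 -0.025  0.079] [0.025 0.025 0.084]
P3 3100 slope [0.002 0.002] z 0.0895 range [-0.025 -0.025  0.087] [0.01  0.025 0.092]
P4 3131 slope [-0.001  0.   ] z 0.0886 range [-0.025 -0.025  0.086] [0.01  0.025 0.091]
```

View pics/w3.png

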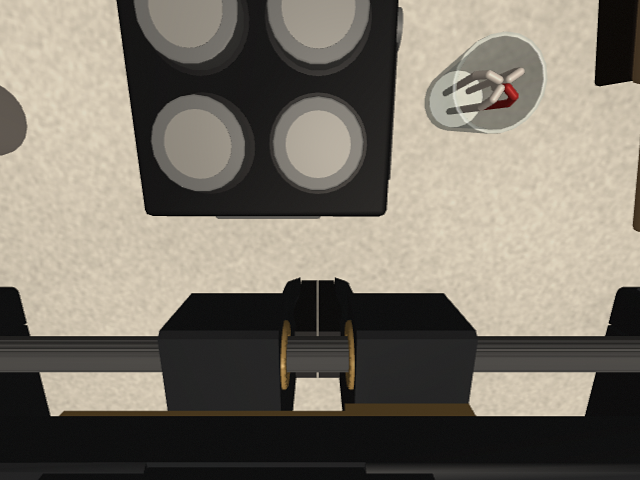

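P2, at (318,143), is now level and about 4.7 mm lower. The other caps are unchanged and the hand is clear.

```bash
python3 -c "
from station import order; print(order.close_job())"
```

```text
the job is handed in; nothing more can be done
None
```

The unclipped cap was the one at about (0.515, −0.070). It is now pressed home and level, and I handed the job in at about 18.6 s on the robot's clock.

- **Finding it:** I pressed each cap near the rim with the shut fingertips. Three were stiff under 4.6 to 6.9 N, so they are clipped. The fourth gave way at under about 1 N. It stayed tipped by 0.133 rad when I backed off, which the wrist camera confirmed. That rim press reached 12 N once the cap met its stop.
- **Pressing it home:** I pressed its middle. It moved down at about 13 N, and the fingertips travelled 5.1 mm to a hard stop, where I held 20.5 N.

**Last check:** The final wrist picture shows that cap level, with slopes of at most 0.002. Its top is at z = 0.0814, down from 0.0861. The other three caps are level and at their earlier heights, and the hand is clear, about 11 cm above the caps.

**Disagreements:**
- The camera depth shows a 4.7 mm drop against the 5.1 mm fingertip travel, which is within the calibration error.
- The top and wrist cameras differed by about 3 mm on the cap centres, so I pressed between the two.

**Not measured:** I did not re-measure the bottle, tumbler and brush at the end. The hand never came near them, and the tumbler looks undisturbed in the last picture.

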